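# Photograph the called palette at the inspection table

## Robot

A 6-joint arm with a two-finger parallel gripper is mounted at the origin on the work surface. World frame = base frame: x ahead of the robot, y to its left, z up, the work surface at z = 0. Lengths are in m, angles in rad, forces in N, time in s.
With the tool pointing down it reaches from about 0.3 to 0.875 m from the base axis. Payload 6.4 kg.
Tool frame: the origin (TCP) lies at the very end of the fingers, on their centre line; the grasp point (between the pads) lies 19 mm behind it; z points along the fingers, y is the line along which they close (so a half turn about z gives the same grasp; the last joint's range is limited). The gripper opens to 88 mm and grips with 3 to 60 N. Pads are 18 mm wide; open, the fingers measure 123 mm over their backs; the gripper's body (75 mm by 187 mm) begins 45 mm behind the grasp point.
Start: joints at [-1.443, 0.181, 1.607, -0, 1.354, -0.206], TCP at [0.188, -0.543, 0.239] pointing down, gripper open.
Joint ranges: [-2.99, 2.99], [-0.89, 2.07], [0.3, 2.58], [-1.14, 4.28], [0, 2.63], [-3.12, 3.12]. Speed limits (rad/s): [2.57, 2.57, 3.01, 3.14, 3.14, 3.14].

## Interface

Orientations are given as a unit quaternion [w, x, y, z].
In Python, from bench import bot gives the robot as it stands.
- The arm moves only by the tool drive_tool, never from a script. Its argument "targets" is a list of rows, each an object with "delta_pos": the shift along the world's x, y, z scaled (see below), a list of three; "angular": the turn, a rotation vector about the world's x, y, z scaled (see below), a list of three; "hand": the opening, from 0 (shut) to 1 (fully open). In form: [{"delta_pos": [tx, ty, tz], "angular": [wx, wy, wz], "hand": hand}, ...]. A call has 1 to 8 rows; each row shifts and turns the commanded pose from where the row before left it; what a row does not reach is not made up. The controller multiplies each number of a shift by 150 mm and each number of a turn by 0.1 rad. A row lasts 1/8 s, in which the tool goes at most 62.5 mm and 10.7 degrees, less where a joint would pass 70% of its speed; a pose out of reach is approached as far as the arm can. A call with a number of a shift or a turn outside -1 to 1 is refused whole. A call with a gripper value outside its range is refused whole. The fingers move at their own pace and stop on an object; "squeeze" is the grip in N (left out, the last holds). Time passes only in rows, so rows that do not move let the fingers close. It gives the time, the measured TCP pose, the force, the opening and the grip force at its end, in the units of the state.
- bot.state(): the state, without advancing time (a new reading comes with each control period).
- bot.get_image(name): name is "scene" or "top"; returns a dict with "pixels" (480x640x3 uint8, blue, green, red), "camera_matrix" (3x3 intrinsics, pixels), "rvec" (rotation vector, rad) and "tvec" (3), from world to camera coordinates, as OpenCV has them. Camera axes: x right, y down, z forward; pixel columns grow to the right and rows downward; lengths in m; the calibration is good to about 2 mm. A picture is of the moment at which its call begins. There is no depth.
- bot.close_job(): hands the job in; it is judged then, once.
The state is a dict: "time": time; "qpos": joint angles; "joint_vel": joint speeds; "tau": joint torques, N m; "eef_pos": TCP position; "ee_rot": TCP orientation; "force": force on the tool from outside, world axes, zero at the start; "moment": the same for the moment, N m; "finger_gap": finger opening in m; "grip_force": force on a finger pad.
Only numpy, scipy, OpenCV 4.12 (cv2) and the standard library are available. Lean on these libraries where they do the work, as an engineer would, in place of code of your own. Each camera call takes 0.05 s, during which the arm holds its last target. There are 200 camera calls.

## Task

The token lying in the red frame of the black call plate tells by its colour which make-up palette is to be photographed: slide that palette, without lifting it, fully onto the white strip and square to the metal rail, leaving the other palettes alone. Then take the white photo board from its rack and lean it, top back, against the rail, its foot on the table between strip and rail, centred behind that palette. Only when both are in place and the board is let go, press the red trigger button right down and release it; disturb nothing else.

Things in the scene. Friction and masses are not known exactly. Their poses are not given: they have to be found in the camera images.
- rail: fixed aluminium rail along its y axis, 460 mm long, 20 thick, 80 high. Origin on the table at the middle of its front face (towards the robot, where x = 0); the rail body is on the +x side (feet reach x = 67 mm), x points away from the robot.
- strip (a point): centre of the white strip marked flat on the table in front of the rail, 100 mm deep (x) by 460 (y), black edge lines, 120 mm in front of the rail's face; same axes as the rail. No thickness that matters.
- case_blue: blue make-up palette, a closed flat box 64 (x) by 90 (y) by 22 mm high, about 0.13 kg, loose on the table; origin at the centre of its underside, x away from the robot at yaw 0. It starts on the bare table between robot and strip.
- case_yellow: yellow make-up palette, a closed flat box 64 (x) by 90 (y) by 22 mm high, about 0.13 kg, loose on the table; origin at the centre of its underside, x away from the robot at yaw 0. It starts on the bare table between robot and strip.
- case_green: green make-up palette, a closed flat box 64 (x) by 90 (y) by 22 mm high, about 0.13 kg, loose on the table; origin at the centre of its underside, x away from the robot at yaw 0. It starts on the bare table between robot and strip.
- token_blue: blue round token, 36 mm across, 7 thick, lying loose on the call plate; origin at the centre of its underside.
- token_yellow: yellow round token, 36 mm across, 7 thick, lying loose on the call plate; origin at the centre of its underside.
- token_green: green round token, 36 mm across, 7 thick, lying loose on the call plate; origin at the centre of its underside.
- call (a point): centre of the red-framed place (52 mm square) on the top face of the black call plate (60 by 230 mm, 8 high) close behind the rail. One token lies in it; the other two lie on the plain grey places.
- rack: fixed grey rack, 60 (x) by 150 (y) mm, base 6 thick, two walls along y up to z = 46, the slot between them 13 wide along its y axis and open at its ends; origin at the centre of its underside.
- board: white rigid photo board with coloured patches, ruler marks and an orange top edge, 8 (x, thickness) by 130 (y, width) by 150 mm (z, height), 0.18 kg; starts upright in the rack's slot, its foot 6 mm above the table. Origin at the middle of its foot edge, z up the board.
- board_top (a point): middle of the board's upper edge, 150 mm up the board from its origin.
- trigger_top (a point): top centre of the red trigger button (32 mm across, travel 6 mm, about 4 N) on the grey trigger pod, a fixed block 110 by 90 by 35 mm.
- trigger (a joint): travel of the trigger button: 0 up, 0.006 fully down; springs back.
- foundation: loose bottle, 36 mm across, 110 high, bystander; origin at the centre of its underside.
- cream: loose white jar, 60 mm across, 45 high, bystander; origin at the centre of its underside.
- lipstick: loose black and brass lipstick, 22 mm square, 75 high, standing, bystander; origin at the centre of its underside.
- perfume: loose amber perfume bottle, 44 mm across, 90 high, bystander; origin at the centre of its underside.

How it is judged:
By the outcome, as a careful person would: the job done as asked, in the order asked, and still so for the second after the job is handed in, with the robot touching nothing.
It also fails if it takes over 61 s, if anything falls off the work surface, if the arm or the gripper's body presses on something with over 40 N, if the wrist force passes 120 N, or if a joint passes its speed limit or range.

## Working session

There is one attempt and no reset: what is moved stays moved. The work goes in short steps, Python scripts to look and compute and a tool call to move; the robot and the scene stay as the last step left them, time stands still between calls to the robot, and variables do not carry over. Pictures are saved under pics/ and viewed, at most 10 in all, crops included, and the job is handed in when it is done.

Besides the shell and the picture viewer there is one more tool, called as name(argument=value, ...) on one line, values as JSON. drive_tool: Moves the arm, as the interface text tells. Shifts and turns lie within -1 to 1; 1 stands for 150 mm of shift or 0.1 rad of turn. Its arguments: {"type":"object","properties":{"targets":{"type":"array","items":{"type":"object","properties":{"delta_pos":{"type":"array","items":{"type":"number"}},"angular":{"type":"array","items":{"type":"number"}},"hand":{"type":"number"}}}},"squeeze":{"type":"number"}},"required":["targets"]}

```bash
mkdir -p pics && ls && python3 - <<'E'
from bench import bot
import cv2,pickle
for n in("scene","top"):
    d=bot.get_image(n);cv2.imwrite(f"pics/{n}0.png",d["pixels"]);pickle.dump(d,open(f"{n}0.pkl","wb"))
    print(n,d["camera_matrix"],d["rvec"],d["tvec"])
s=bot.state();print(s)
E
```

```text
pics
scene [[511.50172942   0.         319.88963042]
 [  0.         511.50172942 238.57696096]
 [  0.           0.           1.        ]] [ 1.47895154  1.93780232 -0.90975195] [ 0.16232029 -0.27274289  1.50200609]
top [[486.89336886   0.         326.65994735]
 [  0.         486.89336886 240.87844851]
 [  0.           0.           1.        ]] [ 2.14667321 -2.1314387   0.11190837] [0.02156992 0.61381483 1.22954208]
{'time': 0.1, 'qpos': array([-1.44333351e+00,  1.81439606e-01,  1.60786644e+00, -3.28268657e-05,
        1.35382437e+00, -2.06296652e-01]), 'joint_vel': array([ 5.33200174e-05,  1.11887111e-04, -1.30040945e-03, -4.49126136e-04,
       -4.45335084e-04,  2.52472064e-03]), 'tau': array([ 3.03640090e-04, -4.34822631e+01, -3.42693865e+01,  7.04558194e-02,
        3.39648512e-02, -3.56091459e-05]), 'eef_pos': array([ 0.18831595, -0.54278907,  0.2379356 ]), 'ee_rot': array([-7.68916610e-04,  9.86106981e-01,  1.66109694e-01,  1.42856909e-05]), 'force': array([ 0.59589041,  1.00756373, -0.37103415]), 'moment': array([ 0.00410642,  0.00836264, -0.04201917]), 'grip_force': 0.0, 'finger_gap': 0.08817776575439155}
```

View pics/top0.png

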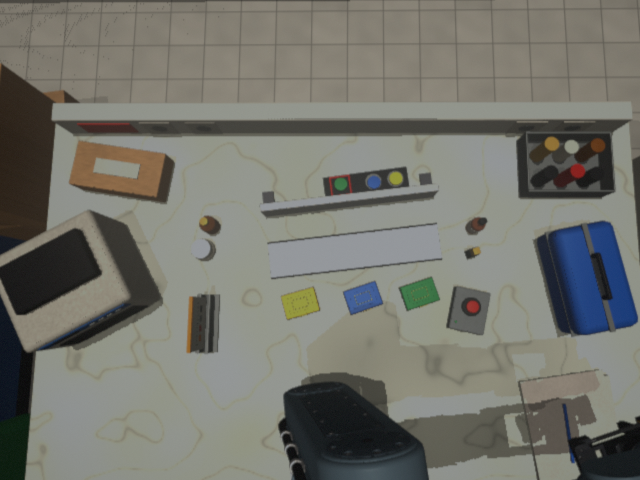

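View pics/scene0.png

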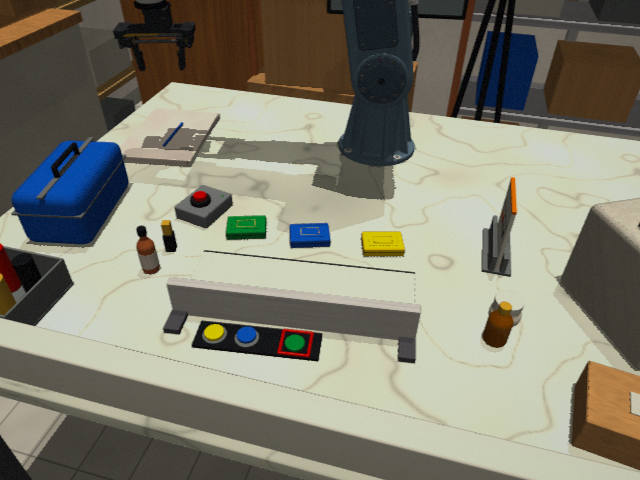

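The token in the red frame (top picture, 341,184) is green, so the green palette (420,293) has to go. The rail is at (350,200), the strip at (355,250), the rack and board at (204,323) with the orange edge at about x=190, and the trigger at (473,307).

```bash
cat > h.py <<'E'
import cv2,numpy as np,pickle
def load(n): return pickle.load(open(n+".pkl","rb"))
def snap(n,tag):
    from bench import bot
    d=bot.get_image(n);pickle.dump(d,open(f"{n}{tag}.pkl","wb"));cv2.imwrite(f"pics/{n}{tag}.png",d["pixels"]);return d
def w(d,uv,z):
    R=cv2.Rodrigues(np.array(d["rvec"],float))[0];K=d["camera_matrix"];t=np.array(d["tvec"]).reshape(3)
    uv=np.atleast_2d(np.array(uv,float));r=(np.linalg.inv(K)@np.c_[uv,np.ones(len(uv))].T).T@R
    c=-R.T@t;return c+r*((z-c[2])/r[:,2])[:,None]
def p(d,X): return cv2.projectPoints(np.atleast_2d(np.array(X,float)),np.array(d["rvec"],float),np.array(d["tvec"],float),d["camera_matrix"],None)[0][:,0]
def rect(z,s=0.0005,x=(0.2,0.9),y=(-.5,.5)):pass
def ortho(d,z,x0,x1,y0,y1,s=.001):
    "metric view of plane z: row 0 = x1, col 0 = y1 (left)"
    W,H=int((y1-y0)/s),int((x1-x0)/s)
    src=p(d,[[x1,y1,z],[x1,y0,z],[x0,y0,z],[x0,y1,z]]).astype(np.float32)
    M=cv2.getPerspectiveTransform(src,np.float32([[0,0],[W,0],[W,H],[0,H]]))
    return cv2.warpPerspective(d["pixels"],M,(W,H),flags=cv2.INTER_CUBIC)
def hsvrect(im,lo,hi,x1,y1,s):
    m=cv2.inRange(cv2.cvtColor(im,cv2.COLOR_BGR2HSV),lo,hi);m=cv2.morphologyEx(m,cv2.MORPH_CLOSE,np.ones((9,9)))
    c=max(cv2.findContours(m,0,2)[0],key=cv2.contourArea);(a,b),sz,ang=cv2.minAreaRect(c)
    return (x1-b*s,y1-a*s),np.array(sz)*s,ang
E
python3 - <<'E'
from h import *
np.set_printoptions(precision=4,suppress=True)
d=load("top0");e=load("scene0")
for n,d_ in(("top",d),("scene",e)):
  R=cv2.Rodrigues(np.array(d_["rvec"]))[0];print(n,"cam",-R.T@np.array(d_["tvec"]).reshape(3))
  for k,lo,hi in(("green",(50,110,40),(80,255,255)),("blue",(100,130,40),(125,255,255)),("yellow",(22,120,80),(35,255,255))):
    c=w(d,[[420,293],[363,297],[300,303]][["green","blue","yellow"].index(k)],.022)[0]
    X1,Y1=c[0]+.06,c[1]+.07
    im=ortho(d_,.022,X1-.12,X1,Y1-.14,Y1,.0005);print(k,hsvrect(im,lo,hi,X1,Y1,.0005))
print("strip",w(d,[[268,243],[439,224],[441,258],[270,278]],0))
print("railtop front",w(d,[[262,215],[438,196]],.08),"tok",w(d,[341,184],.015))
print("board",w(d,[[189,297],[188,352]],.156),"rack",w(d,[[199,295],[219,295],[197,353],[218,353]],.046))
print("trig",w(d,[473,307],.04), w(d,[[457,287],[490,292],[484,335],[447,330]],.035))
print("byst",w(d,[[209,224],[203,249],[476,225],[473,253]],.05))
a=ortho(d,.0,.25,.85,-.4,.4,.001);cv2.imwrite("pics/ortho.png",a)
b=cv2.resize(d["pixels"][280:365,160:300],None,fx=5,fy=5,interpolation=2)
cv2.imwrite("pics/crop.png",b)
E
```

```text
top cam [ 0.4451 -0.011   1.3003]
green ((np.float64(0.48007251664509026), np.float64(-0.21529031150144357)), array([0.0583, 0.0854]), 71.56504821777344)
blue ((np.float64(0.46819036606719094), np.float64(-0.06848321788748372)), array([0.0586, 0.0856]), 70.58851623535156)
yellow ((np.float64(0.4521375147070097), np.float64(0.09447070139022283)), array([0.0631, 0.0882]), 73.81079864501953)
scene cam [1.3367 0.1782 0.7336]
green ((np.float64(0.4936297752510473), np.float64(-0.20989156119626778)), array([0.0864, 0.0887]), 71.43087005615234)
blue ((np.float64(0.48179680375029643), np.float64(-0.06415743511160482)), array([0.0852, 0.088 ]), 70.86636352539062)
yellow ((np.float64(0.46664788686887493), np.float64(0.09747218912215642)), array([0.086 , 0.0921]), 74.05460357666016)
strip [[ 0.6126  0.1857  0.    ]
 [ 0.6666 -0.2748  0.    ]
 [ 0.5747 -0.2781  0.    ]
 [ 0.5181  0.178   0.    ]]
railtop front [[ 0.6744  0.1908  0.08  ]
 [ 0.7252 -0.2576  0.08  ]] tok [[ 0.7726 -0.0107  0.015 ]]
board [[0.4633 0.3456 0.156 ]
 [0.3365 0.342  0.156 ]] rack [[0.4704 0.3541 0.046 ]
 [0.4708 0.3022 0.046 ]
 [0.3239 0.3528 0.046 ]
 [0.3245 0.2991 0.046 ]]
trig [[ 0.446  -0.3481  0.04  ]] [[ 0.4966 -0.3102  0.035 ]
 [ 0.4845 -0.3938  0.035 ]
 [ 0.3759 -0.3749  0.035 ]
 [ 0.3875 -0.282   0.035 ]]
byst [[ 0.6555  0.3347  0.05  ]
 [ 0.5894  0.3477  0.05  ]
 [ 0.6558 -0.3595  0.05  ]
 [ 0.5831 -0.3496  0.05  ]]
```

View pics/ortho.png

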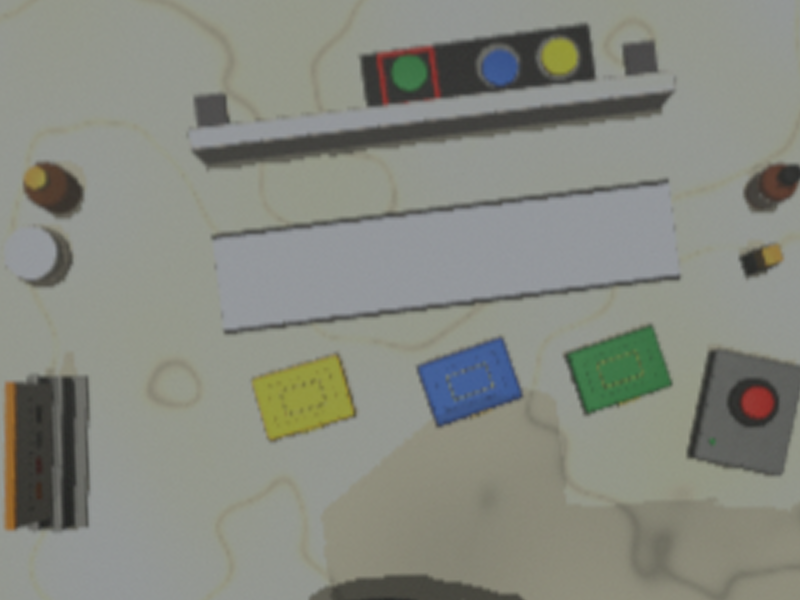

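View pics/crop.png

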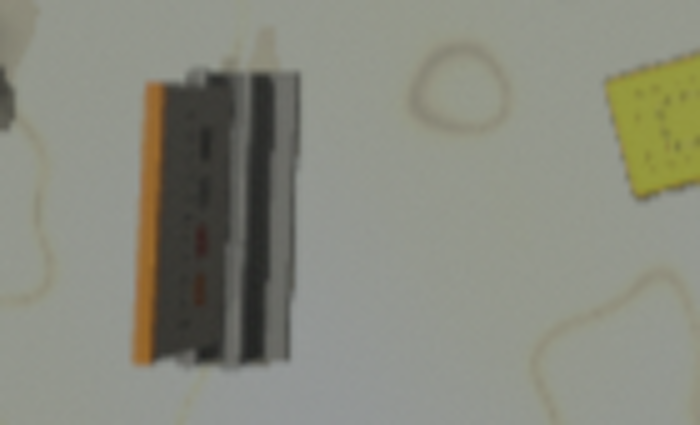

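The crop shows the orange board top edge at x≈187–192, rows 297–352, and the rack base edge at x≈220. I'll refine the strip, rail, board and trigger poses with edge fits.

```bash
python3 - <<'E'
from h import *
np.set_printoptions(precision=4,suppress=True)
d=load("top0");g=cv2.cvtColor(d["pixels"],cv2.COLOR_BGR2GRAY).astype(float)
def line(A,B,z,kind,r=5):
    n=60;P=[]
    for t in np.linspace(.04,.96,n):
        u,v=np.array(A)*(1-t)+np.array(B)*t
        u=round(u);vs=np.arange(round(v)-r,round(v)+r+1);c=g[vs,u]
        if kind=="dark":
            k=c.argmin();
            if 0<k<2*r:
                den=c[k-1]-2*c[k]+c[k+1];P.append((u,vs[k]+.5*(c[k-1]-c[k+1])/den))
        else:
            q=np.diff(c);k=q.argmin();s=slice(max(k-1,0),k+2);P.append((u,(vs[:-1][s]*q[s]).sum()/q[s].sum()+.5))
    X=w(d,P,z)[:,:2]
    vx,vy,x0,y0=cv2.fitLine(X.astype(np.float32),cv2.DIST_HUBER,0,.001,.001).ravel()
    sl=vx/vy; res=X[:,0]-(x0+sl*(X[:,1]-y0))
    print(kind,z,"yaw",np.degrees(np.arctan(-sl)),"x at y=-.05:",x0+sl*(-.05-y0),"x at -.17",x0+sl*(-.17-y0),"rms",res.std(),np.median(abs(res)))
line((268,243),(439,224),0,"dark");line((270,278),(441,258),0,"dark")
line((262,214),(438,195),.08,"fall")
def blob(lo,hi,x,y,z):
    im=ortho(d,z,x-.1,x+.1,y-.1,y+.1,.0005);print(hsvrect(im,lo,hi,x+.1,y+.1,.0005))
print("board");blob((8,120,80),(20,255,255),.4,.344,.156)
print("trig")
blob((0,150,90),(6,255,255),.446,-.348,.043)
E
python3 - <<'E'
import sys;sys.path.insert(0,'.')
from h import *
d=load("top0")
print("rack base edge",w(d,[[220,295.5],[218,352.5]],.006))
print("slot wall top -y wall",w(d,[[208,296],[205,353]],.046))
e=load("scene0")
print("trig scene",w(e,[201,195],.041),"board top corner scene",w(e,[513,180],.156))
E
```

```text
dark 0 yaw 6.922237 x at y=-.05: 0.64243686 x at -.17 0.6570057 rms 0.00043437238476621074 0.0003744646638331184
dark 0 yaw 6.904198 x at y=-.05: 0.5456141 x at -.17 0.56014466 rms 0.0004306618725956792 0.0003440943666378482
fall 0.08 yaw 6.753333 x at y=-.05: 0.7144143 x at -.17 0.7286243 rms 0.0003957353811899562 0.00029231913579674806
board
((0.4005000152587891, 0.3414999999999999), array([0.128, 0.009]), 90.0)
trig
((0.44775000000000004, -0.3455), array([0.0295, 0.03  ]), 90.0)
rack base edge [[0.47031362 0.30944878 0.006     ]
 [0.32191206 0.30903706 0.006     ]]
slot wall top -y wall [[0.46799082 0.33064518 0.046     ]
 [0.32409034 0.33233078 0.046     ]]
trig scene [[ 0.42948113 -0.34751815  0.041     ]] board top corner scene [[0.34825834 0.34312898 0.156     ]]
```

drive_tool(targets=[{"delta_pos":[0.122,0.137,0],"angular":[0,0,0.975],"hand":1},{"delta_pos":[0.122,0.137,0],"angular":[0,0,0.975],"hand":1},{"delta_pos":[0.122,0.137,0],"angular":[0,0,0.975],"hand":1},{"delta_pos":[0.122,0.137,0],"angular":[0,0,0.975],"hand":1},{"delta_pos":[0.122,0.137,0],"angular":[0,0,0.975],"hand":1},{"delta_pos":[0.122,0.137,0],"angular":[0,0,0.975],"hand":1},{"delta_pos":[0.122,0.137,0],"angular":[0,0,0.975],"hand":1},{"delta_pos":[0.122,0.137,0],"angular":[0,0,0.975],"hand":1}], squeeze=10)

```text
time: 1.1
eef_pos: [0.3352, -0.3779, 0.2384]
ee_rot: [-0.0, 0.848, 0.53, 0.0]
force: [-0.1, -0.5, -0.3]
finger_gap: 0.0884
grip_force: 0.0
```

drive_tool(targets=[{"delta_pos":[0.122,0.137,0],"angular":[0,0,0.975],"hand":1},{"delta_pos":[0.122,0.137,0],"angular":[0,0,0.975],"hand":1},{"delta_pos":[0.122,0.137,0],"angular":[0,0,0.975],"hand":1},{"delta_pos":[0.122,0.137,0],"angular":[0,0,0.975],"hand":1},{"delta_pos":[0.122,0.137,0],"angular":[0,0,0.975],"hand":1},{"delta_pos":[0.122,0.137,0],"angular":[0,0,0.975],"hand":1},{"delta_pos":[0.122,0.137,-0.2],"angular":[0,0,0.975],"hand":1},{"delta_pos":[0.122,0.137,-0.2],"angular":[0,0,0.975],"hand":1}])

```text
time: 2.1
eef_pos: [0.4818, -0.2138, 0.178]
ee_rot: [0.0, 0.583, 0.813, -0.0]
force: [-0.3, -0.8, -0.2]
finger_gap: 0.0879
grip_force: 0.0
```

drive_tool(targets=[{"delta_pos":[-0.012,-0.01,-0.25],"angular":[0,0,0],"hand":1},{"delta_pos":[0,0,-0.25],"angular":[0,0,0],"hand":1},{"delta_pos":[0,0,-0.25],"angular":[0,0,0],"hand":1},{"delta_pos":[0,0,-0.2],"angular":[0,0,0],"hand":1},{"delta_pos":[0,0,-0.13],"angular":[0,0,0],"hand":1},{"delta_pos":[0,0,-0.06],"angular":[0,0,0],"hand":1},{"delta_pos":[0,0,0],"angular":[0,0,0],"hand":0.7},{"delta_pos":[0,0,0],"angular":[0,0,0],"hand":0.68}], squeeze=6)

```text
time: 3.1
eef_pos: [0.48, -0.2164, 0.0086]
ee_rot: [0.001, 0.584, 0.812, -0.0]
force: [-0.5, 0.1, -0.4]
finger_gap: 0.0702
grip_force: 0.0
```

drive_tool(targets=[{"delta_pos":[0,0,0],"angular":[0,0,0],"hand":0.6},{"delta_pos":[0,0,0],"angular":[0,0,0],"hand":0.6},{"delta_pos":[0,0,0],"angular":[0,0,0],"hand":0.6}])

```text
time: 3.48
eef_pos: [0.4801, -0.2165, 0.0087]
ee_rot: [0.001, 0.584, 0.812, -0.0]
force: [-1.6, 0.4, 6.7]
finger_gap: 0.0637
grip_force: 6.0
```

drive_tool(targets=[{"delta_pos":[0.06,0.02,0],"angular":[0,0,-0.2],"hand":0.6},{"delta_pos":[0.1,0.04,0],"angular":[0,0,-0.3],"hand":0.6},{"delta_pos":[0.13,0.05,0],"angular":[0,0,-0.3],"hand":0.6},{"delta_pos":[0.15,0.05,0],"angular":[0,0,-0.3],"hand":0.6},{"delta_pos":[0.15,0.05,0],"angular":[0,0,-0.3],"hand":0.6},{"delta_pos":[0.13,0.05,0],"angular":[0,0,-0.3],"hand":0.6},{"delta_pos":[0.08,0.03,0],"angular":[0,0,-0.2],"hand":0.6},{"delta_pos":[0.033,0.02,0],"angular":[0,0,-0.14],"hand":0.6}])

```text
time: 4.47
eef_pos: [0.6047, -0.1699, 0.0082]
ee_rot: [0.0, 0.664, 0.748, -0.0]
force: [-4.8, -2.4, 5.9]
finger_gap: 0.0639
grip_force: 6.0
```

drive_tool(targets=[{"delta_pos":[0,0,0],"angular":[0,0,0],"hand":0.6},{"delta_pos":[0,0,0],"angular":[0,0,0],"hand":0.6}])

```text
time: 4.72
eef_pos: [0.6051, -0.1695, 0.0082]
ee_rot: [0.001, 0.664, 0.748, 0.001]
force: [2.8, 1.1, 4.2]
finger_gap: 0.064
grip_force: 6.0
```

drive_tool(targets=[{"delta_pos":[0,0,0],"angular":[0,0,0],"hand":0.9},{"delta_pos":[0,0,0],"angular":[0,0,0],"hand":0.9},{"delta_pos":[0,0,0.05],"angular":[0,0,0],"hand":0.9},{"delta_pos":[0,0,0.2],"angular":[0,0,0],"hand":0.9},{"delta_pos":[0,0,0.35],"angular":[0,0,0],"hand":0.9},{"delta_pos":[0,0,0.4],"angular":[0,0,0],"hand":0.9},{"delta_pos":[-0.05,0.1,0.35],"angular":[0,0,0.5],"hand":0.8},{"delta_pos":[-0.09,0.22,0.15],"angular":[0,0,0.9],"hand":0.7}])

```text
time: 5.72
eef_pos: [0.5847, -0.1226, 0.2374]
ee_rot: [0.003, 0.61, 0.793, 0.001]
force: [1.3, -0.7, -0.3]
finger_gap: 0.0632
grip_force: 0.0
```

drive_tool(targets=[{"delta_pos":[-0.09,0.22,0],"angular":[0,0,0.95],"hand":0.6},{"delta_pos":[-0.09,0.22,0],"angular":[0,0,0.95],"hand":0.6},{"delta_pos":[-0.09,0.22,0],"angular":[0,0,0.95],"hand":0.6},{"delta_pos":[-0.09,0.22,0],"angular":[0,0,0.95],"hand":0.6},{"delta_pos":[-0.09,0.22,0],"angular":[0,0,0.95],"hand":0.6},{"delta_pos":[-0.09,0.22,0],"angular":[0,0,0.95],"hand":0.6},{"delta_pos":[-0.09,0.22,0],"angular":[0,0,0.95],"hand":0.6},{"delta_pos":[-0.09,0.22,0],"angular":[0,0,0.95],"hand":0.6}])

```text
time: 6.72
eef_pos: [0.4747, 0.1435, 0.2332]
ee_rot: [0.0, 0.271, 0.963, 0.0]
force: [0.2, -0.1, 0.2]
finger_gap: 0.0528
grip_force: 0.0
```

```bash
python3 - <<'E'
from h import *
from bench import bot
d=snap("top",1);s=bot.state();print(s["eef_pos"],s["ee_rot"])
X1,Y1=.605+.07,-.17+.08
im=ortho(d,.022,X1-.14,X1,Y1-.16,Y1,.0005);print(hsvrect(im,(50,110,40),(80,255,255),X1,Y1,.0005))
E
```

```text
[0.47294369 0.14662092 0.23301771] [-7.41670498e-04  2.68212896e-01  9.63358896e-01  9.63943939e-04]
((0.6048184432983399, -0.16810775756835938), array([0.05843151, 0.08491199]), 83.0765609741211)
```

View pics/top1.png

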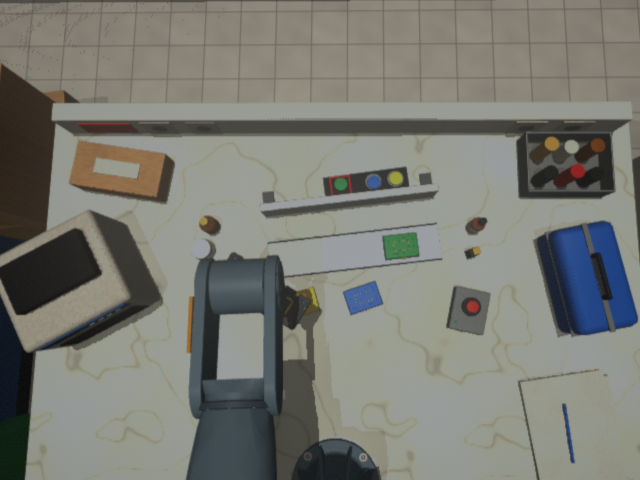

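The green palette sits on the strip at (.605,-.168), yaw 6.9°, which matches the rail (top picture, 401,246). The others look untouched. Next is the board.

drive_tool(targets=[{"delta_pos":[-0.07,0.19,0],"angular":[0,0,0.8],"hand":0.6},{"delta_pos":[-0.07,0.19,0],"angular":[0,0,0.8],"hand":0.6},{"delta_pos":[-0.07,0.19,0],"angular":[0,0,0.8],"hand":0.6},{"delta_pos":[-0.07,0.19,0],"angular":[0,0,0.8],"hand":0.6},{"delta_pos":[-0.07,0.19,0],"angular":[0,0,0.8],"hand":0.6},{"delta_pos":[-0.07,0.19,0],"angular":[0,0,0.8],"hand":0.6},{"delta_pos":[-0.063,0.156,0],"angular":[0,0,0.75],"hand":0.6},{"delta_pos":[0,0,0],"angular":[0,0,0],"hand":0.6}])

```text
time: 7.78
eef_pos: [0.4022, 0.3378, 0.2329]
ee_rot: [-0.0, -0.003, 1.0, 0.0]
force: [0.3, 0.4, 0.7]
finger_gap: 0.0528
grip_force: 0.0
```

drive_tool(targets=[{"delta_pos":[-0.01,0.02,-0.2],"angular":[0,0,0],"hand":0.6},{"delta_pos":[0,0,-0.2],"angular":[0,0,0],"hand":0.6},{"delta_pos":[0,0,-0.2],"angular":[0,0,0],"hand":0.6},{"delta_pos":[0,0,-0.12],"angular":[0,0,0],"hand":0.6},{"delta_pos":[0,0,-0.067],"angular":[0,0,0],"hand":0.4},{"delta_pos":[0,0,0],"angular":[0,0,0],"hand":0.25},{"delta_pos":[0,0,0],"angular":[0,0,0],"hand":0.15},{"delta_pos":[0,0,0],"angular":[0,0,0],"hand":0.0}], squeeze=15)

```text
time: 8.78
eef_pos: [0.402, 0.3403, 0.1156]
ee_rot: [0.001, -0.002, 1.0, 0.0]
force: [0.4, 0.1, 0.2]
finger_gap: 0.0152
grip_force: 0.0
```

drive_tool(targets=[{"delta_pos":[0,0,0],"angular":[0,0,0],"hand":0},{"delta_pos":[0,0,0],"angular":[0,0,0],"hand":0},{"delta_pos":[0,0,0],"angular":[0,0,0],"hand":0}])

```text
time: 9.15
eef_pos: [0.4018, 0.3404, 0.1154]
ee_rot: [0.001, -0.002, 1.0, 0.0]
force: [-1.1, 0.7, 5.4]
finger_gap: 0.0079
grip_force: 15.0
```

drive_tool(targets=[{"delta_pos":[0,0,0.1],"angular":[0,0,0],"hand":0},{"delta_pos":[0,0,0.25],"angular":[0,0,0],"hand":0},{"delta_pos":[0,0,0.3],"angular":[0,0,0],"hand":0},{"delta_pos":[0,0,0.25],"angular":[0,0,0],"hand":0},{"delta_pos":[0.06,-0.1,0],"angular":[0,0,-0.454],"hand":0},{"delta_pos":[0.128,-0.206,0],"angular":[0,0,-0.909],"hand":0},{"delta_pos":[0.128,-0.206,0],"angular":[0,0,-0.909],"hand":0},{"delta_pos":[0.128,-0.206,0],"angular":[0,0,-0.909],"hand":0}], squeeze=30)

```text
time: 10.15
eef_pos: [0.4676, 0.23, 0.2475]
ee_rot: [-0.002, 0.159, 0.987, -0.001]
force: [0.9, 0.0, -1.1]
finger_gap: 0.0075
grip_force: 30.0
```

drive_tool(targets=[{"delta_pos":[0.128,-0.206,0],"angular":[0,0,-0.909],"hand":0},{"delta_pos":[0.128,-0.206,0],"angular":[0,0,-0.909],"hand":0},{"delta_pos":[0.128,-0.206,0],"angular":[0,0,-0.909],"hand":0},{"delta_pos":[0.128,-0.206,0],"angular":[0,0,-0.909],"hand":0},{"delta_pos":[0.128,-0.206,0],"angular":[0,0,-0.909],"hand":0},{"delta_pos":[0.128,-0.206,0],"angular":[0,0,-0.909],"hand":0},{"delta_pos":[0.128,-0.206,0],"angular":[0,0,-0.909],"hand":0},{"delta_pos":[0.128,-0.206,0],"angular":[0,0,-0.909],"hand":0}])

```text
time: 11.15
eef_pos: [0.6208, -0.017, 0.2471]
ee_rot: [-0.002, 0.5, 0.866, -0.001]
force: [0.0, -0.3, -2.0]
finger_gap: 0.0078
grip_force: 30.0
```

drive_tool(targets=[{"delta_pos":[0.128,-0.206,0],"angular":[0,0,-0.909],"hand":0},{"delta_pos":[0.128,-0.206,0],"angular":[0,0,-0.909],"hand":0},{"delta_pos":[0.128,-0.206,0],"angular":[0,0,-0.909],"hand":0},{"delta_pos":[0.128,-0.206,0],"angular":[0,0,-0.909],"hand":0},{"delta_pos":[0.07,-0.11,0],"angular":[0,0,-0.45],"hand":0},{"delta_pos":[0,0,0],"angular":[0,0,0],"hand":0}])

```text
time: 11.9
eef_pos: [0.7077, -0.1573, 0.2465]
ee_rot: [-0.002, 0.665, 0.747, -0.001]
force: [0.0, 0.4, -2.1]
finger_gap: 0.0077
grip_force: 30.0
```

drive_tool(targets=[{"delta_pos":[0,0,0],"angular":[-0.079,0.65,0.013],"hand":0},{"delta_pos":[0,0,0],"angular":[-0.079,0.65,0.013],"hand":0},{"delta_pos":[0,0,0],"angular":[-0.079,0.65,0.013],"hand":0},{"delta_pos":[0,0,0],"angular":[-0.079,0.65,0.013],"hand":0},{"delta_pos":[0,0,0],"angular":[0,0,0],"hand":0},{"delta_pos":[0,0,0],"angular":[0,0,0],"hand":0}])

```text
time: 12.65
eef_pos: [0.7084, -0.1547, 0.249]
ee_rot: [-0.087, 0.656, 0.744, -0.098]
force: [-0.3, 0.7, -1.5]
finger_gap: 0.008
grip_force: 30.0
```

```bash
python3 - <<'E'
from h import *
from bench import bot
from scipy.spatial.transform import Rotation as Ro
np.set_printoptions(precision=4,suppress=True)
e=snap("scene",2);snap("top",2)
s=bot.state();q=s["ee_rot"];M=Ro.from_quat(q,scalar_first=True).as_matrix();P=s["eef_pos"];print(P,q);print(M)
print("tilt",np.degrees(np.arccos(-M[2,2])),"yaw",np.degrees(np.arctan2(M[1,1],M[0,1])))
b=-M[:,2];F=P-.1094*b;wd=M[:,0]
C=np.array([F+wd*.065,F-wd*.065,F+.15*b-wd*.065,F+.15*b+wd*.065]);print(F)
for n in("scene2","top2"):
  d=load(n);im=d["pixels"].copy();cv2.polylines(im,[p(d,C).round().astype(int)],True,(255,0,255),1)
  u=p(d,C).mean(0).astype(int);c=im[max(u[1]-100,0):u[1]+100,max(u[0]-130,0):u[0]+130];cv2.imwrite(f"pics/c_{n}.png",cv2.resize(c,None,fx=3,fy=3,interpolation=2))
E
```

```text
[ 0.7085 -0.155   0.2499] [-0.0863  0.6558  0.7436 -0.0975]
[[-0.125   0.9585 -0.2562]
 [ 0.9922  0.1209 -0.0318]
 [ 0.0005 -0.2582 -0.9661]]
tilt 14.96275037750238 yaw 7.187823133082792
[ 0.6805 -0.1585  0.1442]
```

View pics/c_scene2.png

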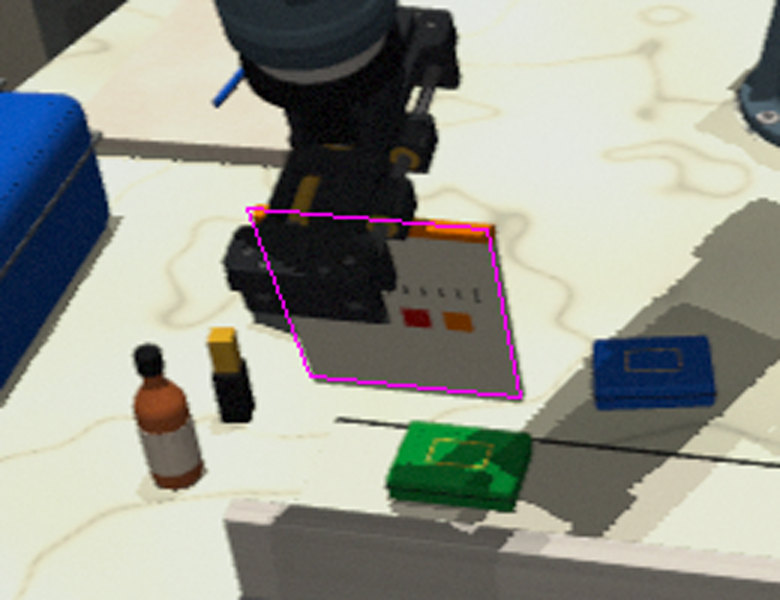

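The overlay matches the held board to about a millimetre: corners at roughly (493,228) and (520,397) in the crop. Both faces carry patches, so facing doesn't matter. Lowering in front of the rail.

drive_tool(targets=[{"delta_pos":[0,0,-0.2],"angular":[0,0,-0.03],"hand":0},{"delta_pos":[0,0,-0.25],"angular":[0,0,-0.03],"hand":0},{"delta_pos":[0,0,-0.22],"angular":[0,0,0],"hand":0},{"delta_pos":[0.03,0.005,-0.15],"angular":[0,0,0],"hand":0},{"delta_pos":[0.03,0.005,-0.08],"angular":[0,0,0],"hand":0},{"delta_pos":[0.03,0.003,0],"angular":[0,0,0],"hand":0},{"delta_pos":[0,0,0],"angular":[0,0,0],"hand":0},{"delta_pos":[0,0,0],"angular":[0,0,0],"hand":0}])

```text
time: 13.75
eef_pos: [0.7232, -0.1533, 0.1162]
ee_rot: [-0.086, 0.658, 0.742, -0.097]
force: [-0.6, 0.7, -2.1]
finger_gap: 0.0078
grip_force: 30.0
```

drive_tool(targets=[{"delta_pos":[0.01,0,-0.03],"angular":[0,0,0],"hand":0},{"delta_pos":[0.01,0,-0.02],"angular":[0,0,0],"hand":0},{"delta_pos":[0,0,-0.005],"angular":[0,0,0],"hand":0},{"delta_pos":[0,0,0],"angular":[0,0,0],"hand":0},{"delta_pos":[0,0,0],"angular":[0,0,0],"hand":0}])

```text
time: 14.38
eef_pos: [0.7255, -0.1531, 0.1067]
ee_rot: [-0.087, 0.658, 0.742, -0.097]
force: [0.2, 0.9, 1.3]
finger_gap: 0.0078
grip_force: 30.0
```

drive_tool(targets=[{"delta_pos":[0.008,0.001,0.003],"angular":[0,0,0],"hand":0},{"delta_pos":[0.008,0.001,0],"angular":[0,0,0],"hand":0},{"delta_pos":[0.004,0,0],"angular":[0,0,0],"hand":0},{"delta_pos":[0,0,0],"angular":[0,0,0],"hand":0}])

```text
time: 14.88
eef_pos: [0.7284, -0.1529, 0.1067]
ee_rot: [-0.087, 0.658, 0.742, -0.098]
force: [-0.2, -1.0, -0.5]
finger_gap: 0.0079
grip_force: 30.0
```

drive_tool(targets=[{"delta_pos":[0.007,0,0],"angular":[0,0,0],"hand":0},{"delta_pos":[0.007,0.001,0],"angular":[0,0,0],"hand":0},{"delta_pos":[0,0,-0.002],"angular":[0,0,0],"hand":0},{"delta_pos":[0,0,0],"angular":[0,0,0],"hand":0}])

```text
time: 15.38
eef_pos: [0.7299, -0.1528, 0.1066]
ee_rot: [-0.087, 0.658, 0.741, -0.098]
force: [-4.9, 0.0, 1.1]
finger_gap: 0.0079
grip_force: 30.0
```

Contact with the rail (−4.9 N) and the table. Opening the fingers gently.

drive_tool(targets=[{"delta_pos":[0,0,0],"angular":[0,0,0],"hand":0.12},{"delta_pos":[0,0,0],"angular":[0,0,0],"hand":0.16},{"delta_pos":[0,0,0],"angular":[0,0,0],"hand":0.22},{"delta_pos":[0,0,0],"angular":[0,0,0],"hand":0.3},{"delta_pos":[0,0,0],"angular":[0,0,0],"hand":0.35},{"delta_pos":[0,0,0],"angular":[0,0,0],"hand":0.35},{"delta_pos":[0,0,0],"angular":[0,0,0],"hand":0.35}], squeeze=5)

```text
time: 16.25
eef_pos: [0.7305, -0.1527, 0.1065]
ee_rot: [-0.087, 0.658, 0.742, -0.098]
force: [-0.3, -1.0, -0.6]
finger_gap: 0.0308
grip_force: 0.0
```

drive_tool(targets=[{"delta_pos":[0.017,0.002,0.064],"angular":[0,0,0],"hand":0.35},{"delta_pos":[0.034,0.004,0.129],"angular":[0,0,0],"hand":0.35},{"delta_pos":[0.034,0.004,0.129],"angular":[0,0,0],"hand":0.35},{"delta_pos":[0.034,0.004,0.129],"angular":[0,0,0],"hand":0.35},{"delta_pos":[0.034,0.004,0.129],"angular":[0,0,0],"hand":0.35},{"delta_pos":[0.0,0,0.2],"angular":[0,0,0],"hand":0.35},{"delta_pos":[0,0,0.1],"angular":[0,0,0],"hand":0.35}])

```text
time: 17.12
eef_pos: [0.7546, -0.1501, 0.2426]
ee_rot: [-0.085, 0.658, 0.742, -0.097]
force: [0.7, -0.5, -0.1]
finger_gap: 0.031
grip_force: 0.0
```

drive_tool(targets=[{"delta_pos":[-0.15,-0.1,0],"angular":[0,0,0],"hand":0.3},{"delta_pos":[-0.27,-0.17,0],"angular":[0.079,-0.65,0],"hand":0},{"delta_pos":[-0.27,-0.17,0],"angular":[0.079,-0.65,0],"hand":0},{"delta_pos":[-0.27,-0.17,0],"angular":[0.079,-0.65,0],"hand":0},{"delta_pos":[-0.27,-0.17,-0.1],"angular":[0.079,-0.65,0],"hand":0},{"delta_pos":[-0.27,-0.17,-0.15],"angular":[0,0,0],"hand":0},{"delta_pos":[-0.27,-0.17,-0.15],"angular":[0,0,0],"hand":0},{"delta_pos":[-0.27,-0.17,0],"angular":[0,0,0],"hand":0}])

```text
time: 18.12
eef_pos: [0.4453, -0.3433, 0.1773]
ee_rot: [-0.002, 0.664, 0.748, 0.0]
force: [0.4, -0.1, -0.3]
finger_gap: 0.0005
grip_force: 0.0
```

drive_tool(targets=[{"delta_pos":[0,0,0],"angular":[0,0,0],"hand":0},{"delta_pos":[0,0,0],"angular":[0,0,0],"hand":0}])

```text
time: 18.38
eef_pos: [0.448, -0.3438, 0.1794]
ee_rot: [0.0, 0.664, 0.748, 0.0]
force: [-0.2, -0.2, -0.6]
finger_gap: 0.0004
grip_force: 0.0
```

```bash
python3 - <<'E'
from h import *
from bench import bot
np.set_printoptions(precision=4,suppress=True)
e=snap("scene",3);d=snap("top",3);print(bot.state()["eef_pos"])
X1,Y1=.605+.07,-.168+.08
im=ortho(d,.022,X1-.14,X1,Y1-.16,Y1,.0005);print(hsvrect(im,(50,110,40),(80,255,255),X1,Y1,.0005))
# expected board outline
th=np.radians(15);a=np.radians(6.85);ux=np.array([np.cos(a),np.sin(a),0]);uy=np.array([-np.sin(a),np.cos(a),0]);b=np.sin(th)*ux+np.cos(th)*np.array([0,0,1])
F=np.array([.7305,-.1527,.1066])-.1094*b
C=np.array([F+uy*.065,F-uy*.065,F+.15*b-uy*.065,F+.15*b+uy*.065]);print(C)
A=e["pixels"].copy();cv2.polylines(A,[p(e,C).round().astype(int)],True,(255,0,255),1)
B=d["pixels"].copy();cv2.polylines(B,[p(d,C).round().astype(int)],True,(255,0,255),1)
A=cv2.resize(A[190:370,130:430],(800,480),interpolation=2)
cv2.imwrite("pics/c3.png",A);cv2.imwrite("pics/t3.png",cv2.resize(B[160:360,280:520],(720,600),interpolation=2))
E
```

```text
[ 0.4485 -0.3431  0.1791]
((0.6047798919677735, -0.16819914245605472), array([0.0585, 0.085 ]), 83.03173828125)
[[ 0.6946 -0.0915  0.0009]
 [ 0.7101 -0.2206  0.0009]
 [ 0.7487 -0.216   0.1458]
 [ 0.7332 -0.0869  0.1458]]
```

View pics/c3.png

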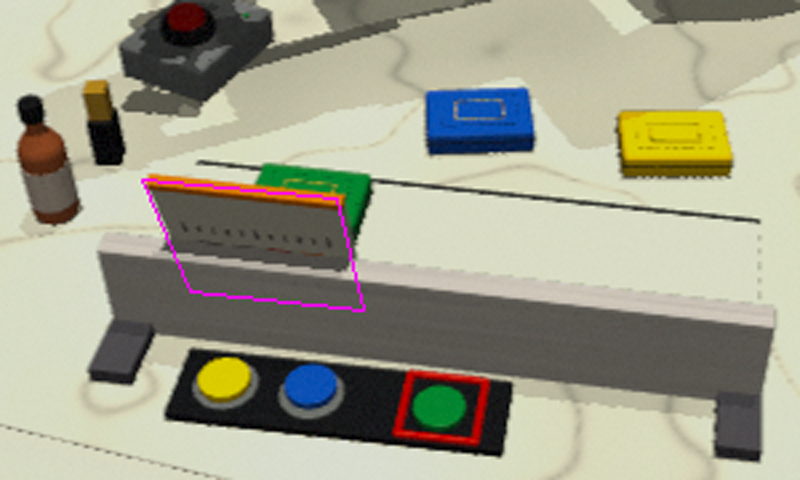

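View pics/t3.png

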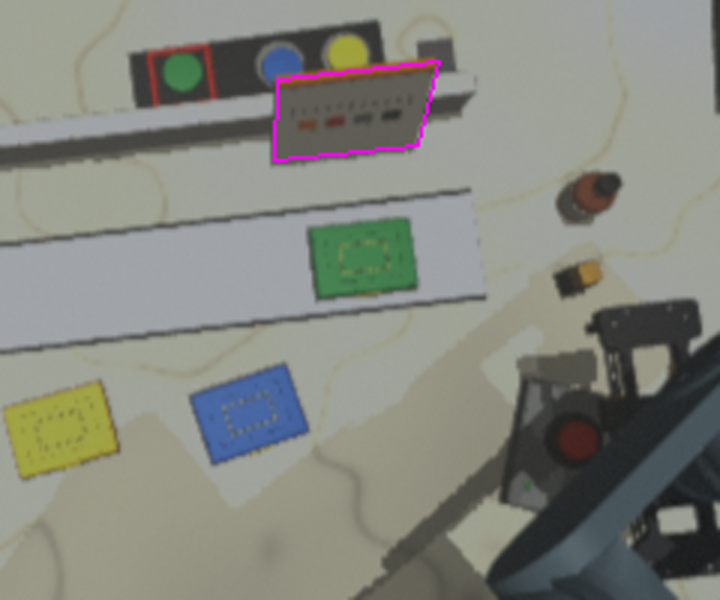

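The board leans where expected, centred behind the palette, and nothing else has moved. Pressing the trigger next.

drive_tool(targets=[{"delta_pos":[0,-0.015,-0.25],"angular":[0,0,0],"hand":0},{"delta_pos":[0,0,-0.25],"angular":[0,0,0],"hand":0},{"delta_pos":[0,0,-0.2],"angular":[0,0,0],"hand":0},{"delta_pos":[0,0,-0.1],"angular":[0,0,0],"hand":0},{"delta_pos":[0,0,0],"angular":[0,0,0],"hand":0},{"delta_pos":[0,0,0],"angular":[0,0,0],"hand":0}])

```text
time: 19.23
eef_pos: [0.4484, -0.3463, 0.0598]
ee_rot: [0.001, 0.663, 0.748, 0.0]
force: [0.6, 0.6, -0.1]
finger_gap: 0.0006
grip_force: 0.0
```

drive_tool(targets=[{"delta_pos":[0,0,-0.02],"angular":[0,0,0],"hand":0},{"delta_pos":[0,0,-0.01],"angular":[0,0,0],"hand":0},{"delta_pos":[0,0,0],"angular":[0,0,0],"hand":0}])

```text
time: 19.6
eef_pos: [0.448, -0.3464, 0.0548]
ee_rot: [0.001, 0.664, 0.748, 0.0]
force: [1.4, -2.3, 2.8]
finger_gap: 0.0004
grip_force: 1.1
```

drive_tool(targets=[{"delta_pos":[0,0,-0.01],"angular":[0,0,0],"hand":0},{"delta_pos":[0,0,-0.01],"angular":[0,0,0],"hand":0},{"delta_pos":[0,0,0],"angular":[0,0,0],"hand":0}])

```text
time: 19.98
eef_pos: [0.4479, -0.3463, 0.0515]
ee_rot: [0.0, 0.664, 0.748, 0.0]
force: [2.4, -1.9, 3.8]
finger_gap: 0.0003
grip_force: 2.0
```

drive_tool(targets=[{"delta_pos":[0,0,-0.01],"angular":[0,0,0],"hand":0},{"delta_pos":[0,0,0],"angular":[0,0,0],"hand":0}])

```text
time: 20.23
eef_pos: [0.4479, -0.3463, 0.0512]
ee_rot: [0.0, 0.664, 0.748, 0.0]
force: [-1.0, 0.7, 14.4]
finger_gap: 0.0006
grip_force: 7.6
```

drive_tool(targets=[{"delta_pos":[0,0,-0.006],"angular":[0,0,0],"hand":0},{"delta_pos":[0,0,0],"angular":[0,0,0],"hand":0}])

```text
time: 20.48
eef_pos: [0.448, -0.3464, 0.0511]
ee_rot: [0.0, 0.664, 0.748, 0.0]
force: [-3.9, 3.3, 21.4]
finger_gap: 0.0006
grip_force: 10.8
```

drive_tool(targets=[{"delta_pos":[0,0,0.05],"angular":[0,0,0],"hand":0},{"delta_pos":[0,0,0.15],"angular":[0,0,0],"hand":0},{"delta_pos":[0,0,0.25],"angular":[0,0,0],"hand":0},{"delta_pos":[-0.1,0,0.25],"angular":[0,0,0],"hand":0},{"delta_pos":[-0.2,0,0.2],"angular":[0,0,0],"hand":0},{"delta_pos":[-0.1,0,0],"angular":[0,0,0],"hand":0},{"delta_pos":[0,0,0],"angular":[0,0,0],"hand":0}])

```text
time: 21.35
eef_pos: [0.3862, -0.3448, 0.1821]
ee_rot: [-0.002, 0.664, 0.748, 0.001]
force: [1.0, 1.0, 1.3]
finger_gap: 0.0006
grip_force: 0.0
```

```bash
python3 - <<'E'
from h import *
from bench import bot
d=snap("top",4);e=snap("scene",4)
for n,r in(("top",np.s_[160:285,180:500]),("scene",np.s_[180:370,130:530])):
    print(n,"max change since release:",cv2.GaussianBlur(cv2.absdiff(load(n+"4")["pixels"][r],load(n+"3")["pixels"][r]),(3,3),0).max())
m=load("top4");c=cv2.cvtColor(m["pixels"],cv2.COLOR_BGR2HSV)
cv2.imwrite("pics/c4.png",cv2.resize(e["pixels"][160:370,120:530],(800,410),interpolation=2))
E
```

```text
top max change since release: 110
scene max change since release: 133
```

View pics/c4.png

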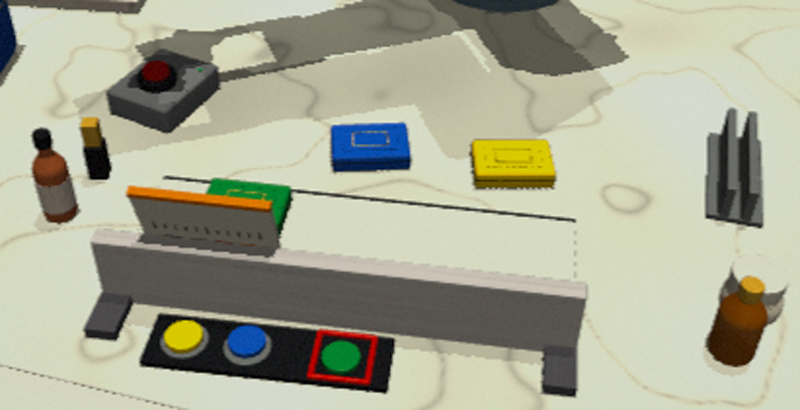

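The board leans on the rail behind the green palette, the button is back up, and everything else stands. The pixel changes look like arm shadow. Handing in.

```bash
python3 -c "
from bench import bot
print(bot.close_job())"
```

```text
the job is handed in; nothing more can be done
None
```

The green palette was slid square onto the strip, the board leans against the rail centred behind it, and the trigger was then pressed to its stop and released; the job was handed in at about 21 s with no verdict returned.

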